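# Trip the guard lock with a pin punch and clear the jammed feed chute

### The arm

A 6-joint arm with a two-finger parallel gripper is mounted at the origin on the work surface. World frame = base frame: x ahead of the robot, y to its left, z up, the work surface at z = 0. Lengths are in m, angles in rad, forces in N, time in s.
With the tool pointing down it reaches from about 0.275 to 0.825 m from the base axis. Payload 4.9 kg.
Tool frame: the origin (TCP) lies midway between the tips of the shut fingers; the grasp point (between the pads) lies 19 mm behind it (bot.grip_depth is the distance from the TCP to the grasp point, in m); z points along the fingers, y is the line along which they close (so a half turn about z gives the same grasp; the last joint's range is limited). The gripper opens to 85 mm and grips with 20 to 120 N. Pads are 22 mm wide; open, the fingers measure 114 mm over their backs; the gripper's body (76 mm by 85 mm) begins 54 mm behind the grasp point. The pads swing forward as they close: fully open they stand 13 mm farther back than shut.
Start: joints at [1.142, 0.326, -0.193, 1.052, 0, 1.437], TCP at [0.16, 0.526, 0.231] pointing down, gripper open.
Joint ranges: [-2.65, 2.65], [-0.97, 1.79], [-1.3, 1.35], [-1.93, 2.1], [-1.47, 1.37], [-3.14, 3.14]. Speed limits (rad/s): [2.57, 2.57, 3.14, 3.14, 3.14, 3.14].

### API

Orientations are given as a unit quaternion [w, x, y, z].
In Python, from cell import bot gives the robot as it stands. Calls block until the motion is done:
- bot.move_pose(position, orientation): joint-space move of the TCP to a pose.
- bot.move_linear(position, speed=0.15, rotation=None, until_force=None): straight line of the TCP; rotation=None keeps the orientation; speed is the mean speed in m/s. With until_force (N) it stops when the force on the tool has changed by that much, and returns True; else False.
- bot.goto_joints(angles): joint-space move.
- bot.set_gripper(opening, grasp_force=None): opening from 0.0 (shut) to 1.0 (fully open); grasp_force is the grip in N (None keeps the last); returns when the fingers have stopped.
- bot.wait(seconds).
- bot.solve_ik(position, orientation): joint angles nearest the present ones, or None.
- bot.camera(name): name is "scene" or "side" or "wrist"; returns the picture (480x640x3 uint8, red, green, blue); there is no depth.
- bot.calibration(name): a dict with "mtx" (3x3 intrinsics, pixels), "k1" (the pictures are not rectified: a ray, as slopes to the right and down, at radius r is drawn at 1 + k1 r^2 times it, then the intrinsics apply), "extrinsics" (4x4, takes a point from world to camera coordinates); the wrist camera has in their place "hand_eye" (4x4, takes a point from camera to tool coordinates, whose origin is the TCP and whose axes are the flange's). Camera axes: x right, y down, z forward; pixel columns grow to the right and rows downward; lengths in m; the calibration is good to about 2 mm. A picture is of the moment at which its call begins: read the wrist's pose just before it. calibration takes no time and is no camera call.
A pose or a line that the arm cannot do raises bot.PlanningError and nothing moves.
- bot.close_job(): hands the job in; it is judged then, once.
Trained networks look in the newest picture that a camera, given by its name, has taken for a name from the list of things; names that differ only in an ending like _2 or _b are one class to them, and where a whole thing is asked for, a point or a joint stands for the part that bears it (a point fixed in the world has none). Each returns a list of dicts, best first, with "confidence" (0 to 1); they miss things now and then, are a little off and sometimes report something else, mostly with a low value. They report only what shows in the picture. A call takes as long as a camera call. They do not tell look-alikes from the thing itself.
- bot.search_frame(camera, thing): "bbox" ([left, top, width, height] in pixels, round what is visible of it).
Readings, each from a call of its own:
- bot.read_clock(): time.
- bot.read_joint_positions(): joint angles.
- bot.read_joint_vel(): joint speeds.
- bot.read_joint_efforts(): joint torques, N m.
- bot.read_position(): TCP position.
- bot.read_tool_rot(): TCP orientation.
- bot.read_ft_force(): force on the tool from outside, world axes, zero at the start.
- bot.read_moment(): the same for the moment, N m.
- bot.read_gripper_width(): opening from 0.0 (shut) to 1.0 (fully open).
- bot.read_finger_force(): force on a finger pad.
Only numpy, scipy, OpenCV 4.12 (cv2) and the standard library are available. Lean on these libraries where they do the work, as an engineer would, in place of code of your own. Each camera call takes 0.05 s, during which the arm holds its last target. There are 200 camera calls.

### The job

The feeder has jammed with its guard locked. With the pin punch from the stand, reach through the release hole in the sloping cover of the lock box, feel for the hidden pawl and press it gently, without forcing it against its stop, until the guard springs open. Lift the rectangular offcut out of the chute so that all three dowels roll on past the gate; leave the offcut in the blue bin, the pin punch back upright in its stand, the guard standing open and everything else on the bench undisturbed.

Things in the scene. Friction and masses are not known exactly. Their poses are not given: they have to be found in the camera images.
- machine: Grey bench feeder, fixed. Origin: table level under the chute's middle; x across the chute, away from the robot; y uphill along it; z up. Chute inside: x -69..69 mm, y -105..105 mm; floor height 75 mm + 0.141 y (falls 8 deg to -y); cheeks 8 mm thick and end walls, tops level at 118 mm. Headstock at y -230..-115 mm, x -73..83 mm, 175 mm high; then the motor, to y -370 mm, 180 mm high.
- gate (a point): Middle of the chute floor under the uphill face of the height gate: a dark steel bar across the whole chute, at machine y -32 to -22 mm, 12 mm high, with 26 mm clear height beneath. Axes as the machine's.
- hole (a point): Centre of the release hole's mouth, 59 mm high, on the outer face of the 30 degree sloping cover of the aluminium lock box (70 mm wide, machine x -173..-77 mm, 106 mm high, on the robot's side of the chute at y = 0). Hole 15 mm across, cover 5 mm thick. Going in, its axis runs along (0.5, 0, -0.866) in the machine's frame: down and away from the robot. Axes as the machine's.
- pawl: Hidden spring pawl. Origin: its pivot, at machine (-107, 0, 58) mm; turns about machine y. Its tail has a round pad 22 mm across, centred on and square to the hole's axis, 12 to 26 mm deep from hole: set by a screw, not measured, to be felt. Pressing it takes 3 N at first, about 6 N when the guard lets go 6 to 9 mm later; hard stop 15 mm after first touch. Springs back. Over 25 N bends it.
- guard (a joint): Angle of the hinged guard over the chute, rad: 0 shut (held by the pawl at about 0.01), 1.8 fully open. Hinge along the chute's far side, 86 mm past its middle, 124 mm high; the near edge rises. When the pawl lets go, springs throw it fully open by themselves within 2 s and keep it there.
- guard_edge (a point): Middle of the near edge of the guard, a clear pane 180 x 230 mm in a dark steel frame 8 mm thick.
- stand: Wooden punch stand, a fixed block 60 x 190 x 90 mm. Origin: middle of its underside; y along its length. Three upright holes, 15 mm across, 80 mm deep, slightly chamfered, on its middle line at y = -60, 0 and 60 mm. Which tool stands in which hole varies.
- punch: Pin punch, 150 mm, 110 g: round dark body 12 mm across, 92 mm long; 8 mm taper; slim pin 8 mm across, 50 mm long. Origin: tip of the pin; z from tip to head. Stands pin down in a stand hole, tip 10 mm and head 160 mm above the table (70 mm above the stand): the tall one without a collar. May lean up to 4 degrees.
- prickpunch: Short prick punch, 12 mm across, 115 mm long, in another stand hole, 35 mm showing. Origin: its point; z up to its head. Bystander.
- chisel: Cold chisel, 12 mm across, 155 mm long, in another stand hole, with a round black rubber hand guard 38 mm across. Origin: its cutting edge; z up to its head. Bystander.
- offcut: Jammed item: dark rectangular steel offcut 58 x 40 x 32 mm (machine's x, y, up), about 0.55 kg, in the chute against the gate's uphill face, tilted 8 degrees with the floor, within 10 mm of the chute's middle line. Origin: middle of its underside. Its ends, 58 mm apart along machine x, are free to grip; the first dowel leans on its uphill side.
- dowel1: First of three plain round steel dowels, 22 mm across and 130 mm long, 0.39 kg, lying across the chute behind the offcut. Origin: its middle, on the axis; x along it. The dowels roll downhill freely.
- dowel2: Second dowel, behind the first. Same size and axes.
- dowel3: Third dowel, behind the second. Same size and axes.
- bin: Open blue plastic bin for odd parts, fixed, 170 x 230 x 75 mm outside, walls and floor 4 mm. Origin: middle of its underside; y along its length. Bin and punch stand are left and right in front of the machine; which side varies.
- file: Flat file with a wooden handle, 235 mm long, 22 mm high, lying on the bench. Origin: on its underside. Bystander.
- spanner: Steel spanner, 190 mm long, 8 mm high, lying on the bench. Bystander.
- keybar: Square steel bar 140 x 16 x 16 mm, lying on the bench. Bystander.
- tin: Shallow open tin lid, 76 mm across, 16 mm high. Bystander.
- sprayer: White trigger spray bottle, 76 mm across, 213 mm high, standing. Bystander.
Mind the look-alikes: they are no part of the job. Of the things shaped like the stand, the wooden one is meant.

How it is judged:
On the way, in this order (a step that is already met when the one before it is completed fails the run):
1. with the guard still shut, the pin punch presses the hidden pawl (contact force between punch and pawl above 1 N and value of joint guard below 0.06 rad), for 0.05 s.
2. the guard has sprung open (value of joint guard above 1.4 rad), for 0.2 s.
3. the offcut is lifted clear of the chute (z of offcut in the frame of machine above 0.13 m), for 0.1 s.
At the end, for the whole second after the job is handed in: Guard open beyond 1.4 rad; punch pin down in a stand hole (tip under 30 mm high, within 15 mm of the holes' line, lean under 0.15 rad); offcut at rest inside the bin; all three dowels at rest past the gate (more than 40 mm downhill of the chute's middle, within 30 mm of its middle line) (value of joint guard above 1.4 rad and z of punch in the frame of stand below 0.03 m and angle between punch's own z axis and vertical below 0.15 rad and x of punch in the frame of stand between -0.015 and 0.015 m and y of punch in the frame of stand between -0.075 and 0.075 m and x of offcut in the frame of bin between -0.085 and 0.085 m and y of offcut in the frame of bin between -0.115 and 0.115 m and z of offcut in the frame of bin below 0.06 m and linear speed of each of offcut, dowel1, dowel2, dowel3 below 0.03 m/s and y of dowel1 in the frame of machine between -0.11 and -0.04 m and x of dowel1 in the frame of machine between -0.03 and 0.03 m and z of each of dowel1, dowel2, dowel3 in the frame of machine below 0.1 m and y of dowel2 in the frame of machine between -0.11 and -0.04 m and x of dowel2 in the frame of machine between -0.03 and 0.03 m and y of dowel3 in the frame of machine between -0.11 and -0.04 m and x of dowel3 in the frame of machine between -0.03 and 0.03 m); the robot touches nothing.
It fails at once if the pawl is forced: the punch bears on it with more than 25 N (contact force between punch and pawl above 25 N).
It fails at once if another tool in the stand or a thing on the bench is moved more than 30 mm (distance of any of prickpunch, chisel, file, spanner, keybar, tin, sprayer from where it was at the start of the episode above 0.03 m).
It also fails if it takes over 70 s, if anything falls off the work surface, if the arm or the gripper's body presses on something with over 40 N, if the wrist force passes 120 N, or if a joint passes its speed limit or range.

## Working session

There is one attempt and no reset: what is moved stays moved. The work goes in short steps, each a Python script; the robot and the scene stay as the last script left them, time stands still between calls to the robot, and variables do not carry over. Pictures are saved under pics/ and viewed, at most 10 in all, crops included, and the job is handed in when it is done.

```bash
ls; mkdir -p pics
python3 - <<'E'
from cell import bot
import cv2
for n in("scene","side"):
    im=bot.camera(n); cv2.imwrite(f"pics/{n}0.png",im[:,:,::-1])
    c=bot.calibration(n); print(n,c)
    for t in("machine","stand","punch","bin","offcut","hole","chisel","prickpunch","guard_edge"):
        try: print(t,[(d["bbox"],round(d["confidence"],2)) for d in bot.search_frame(n,t)][:3])
        except Exception as e: print(t,e)
print(bot.calibration("wrist"),bot.read_clock())
E
```

```text
pics
scene {'mtx': array([[528.77300834,   0.        , 318.31427375],
       [  0.        , 528.77300834, 239.0939642 ],
       [  0.        ,   0.        ,   1.        ]]), 'k1': -0.007561330666875065, 'extrinsics': array([[ 0.16015466,  0.98704172,  0.00995609, -0.05129493],
       [ 0.67587729, -0.10230383, -0.72987932, -0.26106609],
       [-0.71940279,  0.12362267, -0.68350352,  1.83367232],
       [ 0.        ,  0.        ,  0.        ,  1.        ]])}
machine [([197.9, 242.9, 211.3, 105.0], 0.77), ([304.1, 228.0, 48.1, 16.4], 0.39)]
stand [([177.7, 171.6, 67.3, 45.6], 0.88), ([181.8, 218.5, 69.8, 39.0], 0.69)]
punch [([183.2, 205.1, 9.3, 22.7], 0.44)]
bin [([371.5, 184.8, 103.4, 73.6], 0.78), ([300.1, 226.4, 50.3, 18.0], 0.48), ([200.5, 240.0, 211.6, 104.3], 0.42)]
offcut [([302.9, 227.6, 46.6, 15.6], 0.31), ([502.3, 235.8, 22.6, 18.2], 0.19)]
hole [([200.1, 243.5, 211.3, 102.1], 0.87)]
chisel [([204.2, 205.1, 16.5, 20.8], 0.74)]
prickpunch []
guard_edge [([306.5, 239.6, 106.4, 67.7], 0.69)]
side {'mtx': array([[621.7314771 ,   0.        , 312.0062714 ],
       [  0.        , 
[... 692 characters left out ...]
1], 0.7), ([373.3, 149.6, 61.3, 19.1], 0.15)]
chisel [([371.9, 179.6, 10.0, 19.6], 0.69)]
prickpunch []
guard_edge [([213.3, 205.7, 89.6, 68.2], 0.97)]
{'mtx': array([[430.64058568,   0.        , 332.94694518],
       [  0.        , 430.64058568, 243.79275869],
       [  0.        ,   0.        ,   1.        ]]), 'k1': -0.09464922559251161, 'hand_eye': array([[ 8.36332617e-04, -9.63546534e-01, -2.67539486e-01,
         6.70312462e-02],
       [ 9.99999471e-01,  6.45776011e-04,  8.00244258e-04,
        -5.20953929e-04],
       [-5.98301999e-04, -2.67540014e-01,  9.63546565e-01,
        -1.40449777e-01],
       [ 0.00000000e+00,  0.00000000e+00,  0.00000000e+00,
         1.00000000e+00]])} 1.0
```

Run:
```python
import cv2
a=cv2.imread("pics/scene0.png")[150:370,150:540]; b=cv2.imread("pics/side0.png")[130:410,180:460]
cv2.imwrite("pics/a.png",cv2.resize(a,None,fx=2.05,fy=2.05,interpolation=3)); cv2.imwrite("pics/b.png",cv2.resize(b,None,fx=2.1,fy=2.1,interpolation=3))
```

```text
(no output)
```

View pics/a.png

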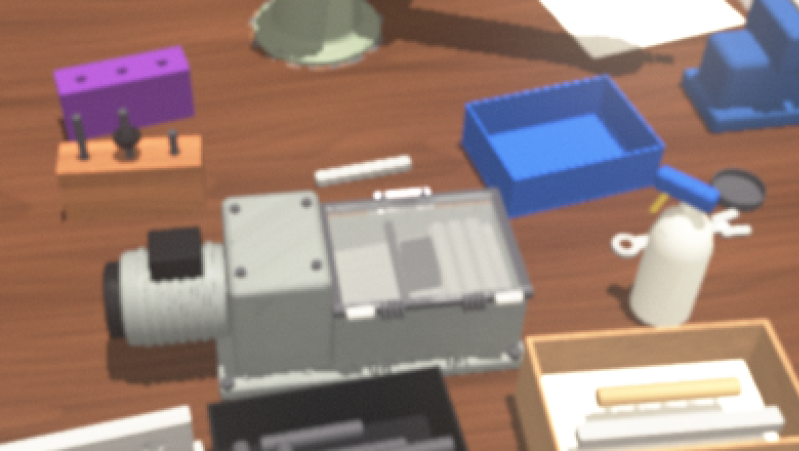

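View pics/b.png

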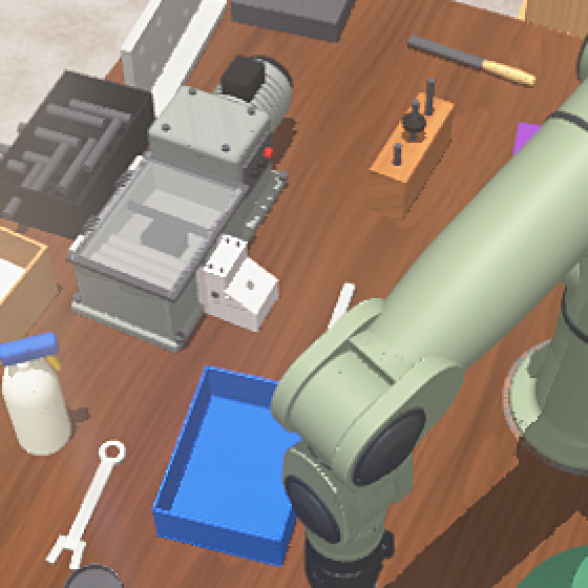

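Scene view: the wooden stand is at the left, with punch head near px (188,207), then chisel and prick punch. The bin is on the right and the chute runs along world +y. Side view: hole near px (299,266). I'll compute coarse positions and then look with the wrist camera.

```bash
cat > h.py <<'E'
from cell import bot
import numpy as np, cv2
from scipy.spatial.transform import Rotation as R
def ext(n):  # camera->world
    c=bot.calibration(n)
    if n!="wrist": return np.linalg.inv(c["extrinsics"])
    T=np.eye(4);T[:3,3]=bot.read_position();q=np.array(bot.read_tool_rot());T[:3,:3]=R.from_quat(q[[1,2,3,0]]).as_matrix()
    return T@c["hand_eye"]
def ray(n,uv,T):
    c=bot.calibration(n); D=np.array([c["k1"],0,0,0,0.])
    p=cv2.undistortPoints(np.array([[uv]],float),c["mtx"],D)[0,0]
    return T[:3,3],T[:3,:3]@np.array([p[0],p[1],1])
def onz(n,uv,z,T=None):
    o,d=ray(n,uv,ext(n) if T is None else T); return o+d*(z-o[2])/d[2]
def proj(n,P,T):
    c=bot.calibration(n); p=np.linalg.inv(T)@np.append(P,1); 
    return cv2.projectPoints(p[None,:3],np.zeros(3),np.zeros(3),c["mtx"],np.array([c["k1"],0,0,0,0.]))[0][0,0]
def tri(obs):
    A=np.zeros((3,3));b=np.zeros(3)
    for o,d in obs:
        d=d/np.linalg.norm(d);M=np.eye(3)-np.outer(d,d);A+=M;b+=M@o
    return np.linalg.solve(A,b)
def down(yaw): # tool z down, tool x at yaw in world
    q=(R.from_euler('z',yaw)*R.from_euler('x',np.pi)).as_quat(); return [q[3],q[0],q[1],q[2]]
def snap(name):
    T=ext("wrist"); im=bot.camera("wrist"); cv2.imwrite(f"pics/{name}.png",im[:,:,::-1]); np.save(f"pics/{name}.npy",T); return im,T
E
python3 - <<'E'
from h import *
S=lambda u,v,z:print((u,v,z),onz("scene",(150+u/2.05,150+v/2.05),z).round(4))
D=lambda u,v,z:print("side",(u,v,z),onz("side",(180+u/2.1,130+v/2.1),z).round(4))
print("punch head");S(79,117,.16);D(430,80,.16)
print("chisel");S(123,112,.165);D(416,103,.165);print("prick");S(173,131,.125);D(398,146,.125)
print("stand corners");S(55,172,.09);S(62,141,.09);S(202,165,.09);S(202,136,.09)
print("headstock");S(222,198,.175);S(312,192,.175);S(330,290,.175);S(228,283,.175)
D(192,87,.175);D(276,108,.175);D(150,140,.175);D(240,160,.175)
print("hole");D(250,285,.059)
print("bin");S(465,103,.075);S(605,77,.075);S(663,150,.075);S(510,212,.075)
print("offcut");S(420,262,.1);D(163,237,.1)
T=ext("wrist");print(bot.read_tool_rot(),T.round(3))
E
```

```text
punch head
(79, 117, 0.16) [ 0.3782 -0.3612  0.16  ]
side (430, 80, 0.16) [ 0.3785 -0.3665  0.16  ]
chisel
(123, 112, 0.165) [ 0.3826 -0.3041  0.165 ]
side (416, 103, 0.165) [ 0.3794 -0.3053  0.165 ]
prick
(173, 131, 0.125) [ 0.3827 -0.2434  0.125 ]
side (398, 146, 0.125) [ 0.3841 -0.2467  0.125 ]
stand corners
(55, 172, 0.09) [ 0.4016 -0.4029  0.09  ]
(62, 141, 0.09) [ 0.3395 -0.3955  0.09  ]
(202, 165, 0.09) [ 0.4168 -0.21    0.09  ]
(202, 136, 0.09) [ 0.3574 -0.2061  0.09  ]
headstock
(222, 198, 0.175) [ 0.5733 -0.1898  0.175 ]
(312, 192, 0.175) [ 0.579  -0.0835  0.175 ]
(330, 290, 0.175) [ 0.7345 -0.0855  0.175 ]
(228, 283, 0.175) [ 0.7077 -0.1938  0.175 ]
side (192, 87, 0.175) [ 0.7017 -0.193   0.175 ]
side (276, 108, 0.175) [ 0.5651 -0.202   0.175 ]
side (150, 140, 0.175) [ 0.7081 -0.0683  0.175 ]
side (240, 160, 0.175) [ 0.569  -0.0844  0.175 ]
hole
side (250, 285, 0.059) [0.5006 0.0369 0.059 ]
bin
(465, 103, 0.075) [0.3229 0.1751 0.075 ]
(605, 77, 0.075) [0.2937 0.3974 0.075 ]
(663, 150, 0.075) [0.4642 0.4221 0.075 ]
(510, 212, 0.075) [0.5508 0.179  0.075 ]
offcut
(420, 262, 0.1) [0.6418 0.0385 0.1   ]
side (163, 237, 0.1) [0.6391 0.0359 0.1   ]
[ 8.05944947e-06  1.46877745e-01  9.89154653e-01 -3.35407453e-06] [[ 0.29   0.922  0.256  0.096]
 [ 0.957 -0.279 -0.077  0.545]
 [ 0.001  0.268 -0.964  0.372]
 [ 0.     0.     0.     1.   ]]
```

Run:
```python
from h import *
for y in(np.pi/2,-np.pi/2,np.pi):
    for p in([.379,-.364,.125],[.379,-.31,.26]): print(y,p,np.round(bot.solve_ik(p,down(y)) if bot.solve_ik(p,down(y)) is not None else [],2))
for s in (np.pi,np.pi/2,-np.pi/2):
    r=R.from_euler('y',-np.pi/6)*R.from_euler('z',s)*R.from_euler('x',np.pi);q=r.as_quat();print(r.apply([0,0,1]),r.apply([1,0,0]))
    k=bot.solve_ik([.5-.035,.037,.12],q[[3,0,1,2]]);print(None if k is None else k.round(2) if hasattr(k,'round') else k)
bot.move_pose([.46,.037,.22],down(np.pi)); im,T=snap("w1")
for t in("hole","offcut","dowel1","guard_edge","pawl"): print(t,[(d["bbox"],round(d["confidence"],2)) for d in bot.search_frame("wrist",t)][:2])
```

```text
1.5707963267948966 [0.379, -0.364, 0.125] [-0.91  0.38 -0.41  0.78  0.    0.67]
1.5707963267948966 [0.379, -0.31, 0.26] [-0.84  0.2  -0.29  1.08  0.    0.73]
-1.5707963267948966 [0.379, -0.364, 0.125] [-0.91  0.38 -0.41  0.78  0.   -2.48]
-1.5707963267948966 [0.379, -0.31, 0.26] [-0.84  0.2  -0.29  1.08  0.   -2.41]
3.141592653589793 [0.379, -0.364, 0.125] [-0.91  0.38 -0.41  0.78  0.   -0.91]
3.141592653589793 [0.379, -0.31, 0.26] [-0.84  0.2  -0.29  1.08  0.   -0.84]
[ 5.00000000e-01  1.22464680e-16 -8.66025404e-01] [-8.66025404e-01  1.22464680e-16 -5.00000000e-01]
[-0.12  0.03 -1.1  -0.08  0.06 -0.1 ]
[ 0.5        0.        -0.8660254] [1.04083409e-16 1.00000000e+00 5.55111512e-17]
[-0.12  0.03 -1.1  -0.08  0.06  1.47]
[ 0.5        0.        -0.8660254] [ 1.04083409e-16 -1.00000000e+00  8.32667268e-17]
[-0.12  0.03 -1.1  -0.08  0.06 -1.67]
hole [([0.8, 221.8, 477.5, 258.2], 0.58)]
offcut []
dowel1 [([2.0, 220.7, 477.0, 259.3], 0.46)]
guard_edge [([186.2, 370.7, 294.0, 84.6], 0.91), ([498.7, 13.4, 141.3, 258.0], 0.57)]
pawl [([321.1, 267.8, 20.2, 18.0], 0.86)]
```

View pics/w1.png

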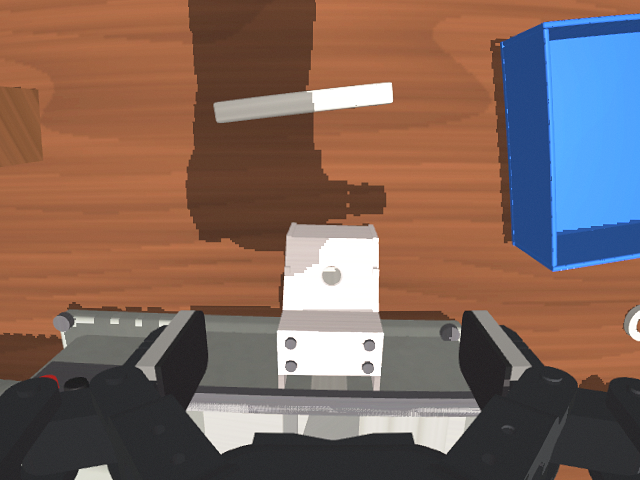

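Wrist view: the hole is at px (331.5,275.5) in the aluminium cover and the guard's near edge slopes about 2 degrees. Next I'll look at the stand.

Run:
```python
from h import *
T=np.load("pics/w1.npy"); print("hole",onz("wrist",(331.5,275.5),.059,T).round(4))
for a,b,z in(((278,312),(380,320),.106),((190,388),(480,408),.124)):
    p,q=onz("wrist",a,z,T),onz("wrist",b,z,T);print(p.round(4),q.round(4),(q-p)[0]/(q-p)[1])
bot.move_pose([.38,-.30,.27],down(np.pi/2)); im,T=snap("w2")
for t in("punch","chisel","prickpunch","stand"): print(t,[(d["bbox"],round(d["confidence"],2)) for d in bot.search_frame("wrist",t)][:2])
```

```text
hole [0.501  0.0362 0.059 ]
[0.5092 0.0018 0.106 ] [0.5147 0.0677 0.106 ] 0.08428369205413504
[ 0.555  -0.0548  0.124 ] [0.5704 0.1339 0.124 ] 0.08131781148434525
punch [([322.4, 290.8, 16.1, 59.2], 0.82)]
chisel [([308.2, 210.4, 53.6, 57.3], 0.85)]
prickpunch [([329.3, 138.8, 22.6, 23.1], 0.58)]
stand [([29.0, 114.9, 170.2, 233.5], 0.61)]
```

View pics/w2.png

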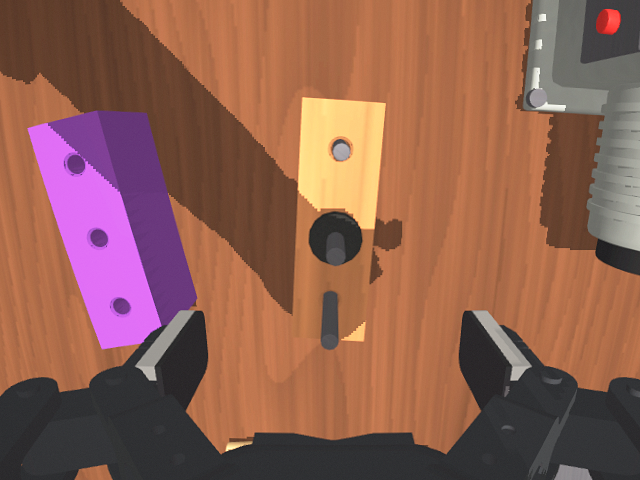

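Run:
```python
from h import *
T=np.load("pics/w2.npy")
f=lambda s,u,v,z:print(s,onz("wrist",(u,v),z,T).round(4))
f("head",329.5,342,.16);f("base",330.5,297,.09);f("chisel head",336,256,.165);f("prick",341.5,151,.125)
f("c",303,98,.09);f("c",385,102,.09);f("c",364,341,.09);f("c",293,336,.09)
```

```text
head [ 0.3788 -0.3674  0.16  ]
base [ 0.379  -0.3651  0.09  ]
chisel head [ 0.3827 -0.3076  0.165 ]
prick [ 0.3863 -0.2484  0.125 ]
c [ 0.3592 -0.213   0.09  ]
c [ 0.4178 -0.2155  0.09  ]
c [ 0.4068 -0.4043  0.09  ]
c [ 0.3481 -0.3999  0.09  ]
```

Run:
```python
from h import *
q=down(np.pi/2-.06)
bot.move_pose([.379,-.3665,.22],q); bot.set_gripper(.5,60)
print(bot.move_linear([.379,-.3665,.111],.12,until_force=8), bot.read_position())
bot.set_gripper(0,70); print(bot.read_gripper_width(),bot.read_finger_force(),bot.read_ft_force())
print(bot.move_linear([.379,-.3665,.25],.1)); print(bot.read_ft_force(),bot.read_finger_force(),bot.read_clock())
snap("w3"); print(bot.search_frame("wrist","punch")[:1])
```

```text
False [ 0.37939025 -0.36695597  0.11161657]
0.11984432997959393 68.11403632164001 [ 1.35757784 -0.03208211  2.36849225]
False
[ 0.5463328  -0.15142687 -1.86485925] 68.10309648513794 8.8417
[{'bbox': [310.8, 239.4, 42.9, 182.8], 'confidence': 0.95}]
```

View pics/w3.png

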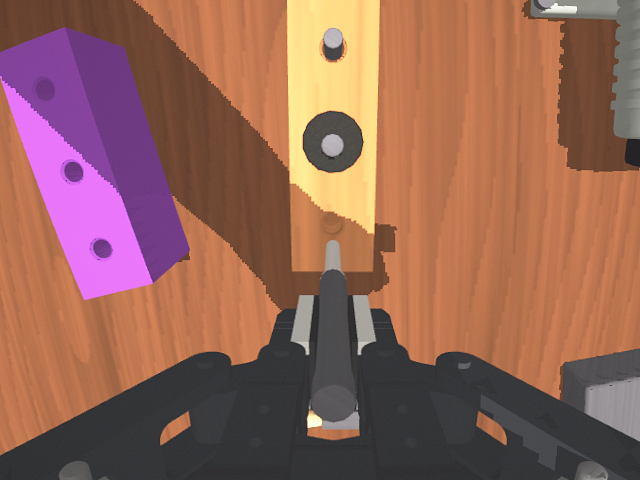

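Run:
```python
from h import *
T=np.load("pics/w3.npy"); he=bot.calibration("wrist")["hand_eye"]
print("tip tool",onz("wrist",(333,243.5),.1016,he).round(4)," head",onz("wrist",(334.5,404),-.0484,he).round(4))
print("stand hole",onz("wrist",(332.5,224),.09,T).round(4))
print("chisel",onz("wrist",(333,146),.165,T).round(4))
# where the straight-held tip would project
print(proj("wrist",[0,0,.1016],he))
```

```text
tip tool [0.0002 0.0007 0.1016]  head [-0.0001  0.0012 -0.0484]
stand hole [ 0.3788 -0.3674  0.09  ]
chisel [ 0.3828 -0.3095  0.165 ]
[331.80411977 243.78732346]
```

```bash
cat >> h.py <<'E'
PSI=-.08; HOLE=np.array([.501,.0362,.059]); L=.1016
RM=R.from_euler('z',PSI)
AX=RM.apply([.5,0,-3**.5/2])
r=RM*R.from_euler('y',-np.pi/6)*R.from_euler('z',np.pi)*R.from_euler('x',np.pi)
QP=list(r.as_quat()[[3,0,1,2]])
E
python3 - <<'E'
from h import *
bot.move_linear([.379,-.3665,.31],.3)
bot.move_pose([.42,-.05,.30],QP)
bot.move_linear(HOLE-AX*(L+.02),.15)
print(bot.read_position(),bot.read_clock(),bot.read_ft_force()); im,T=snap("w4")
cv2.imwrite("pics/w4c.png",cv2.resize(im[150:350,230:440,::-1],None,fx=2.8,fy=2.8,interpolation=3))
print(proj("wrist",HOLE,T),proj("wrist",HOLE-AX*.02,T))
E
```

```text
[0.4409246  0.04069032 0.1648175 ] 11.7583 [ 0.71676342 -0.20525311 -1.13178396]
[334.18216993 235.69608223] [334.30252545 244.27505489]
```

View pics/w4c.png

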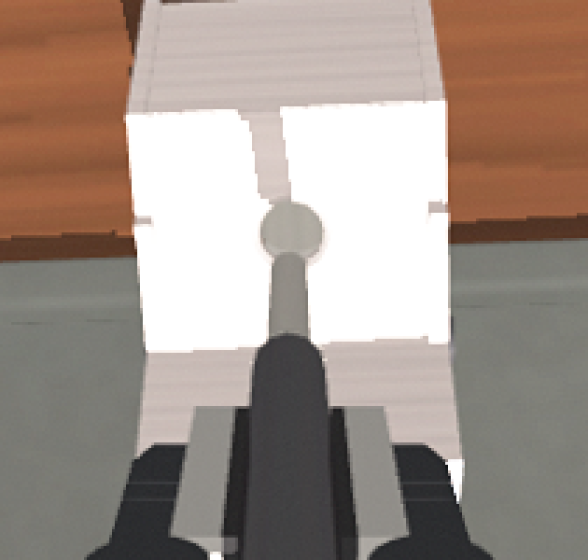

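The hole centre is about (334,233) and the tip about (333,243), so I'll shift roughly 1.4 mm down the slope and 0.7 mm sideways, then feel inward.

```bash
cat >> h.py <<'E'
HOLE=HOLE+r.apply([.0014,.0007,0])
E
python3 - <<'E'
from h import *
bot.move_linear(HOLE-AX*(L+.012),.05)
d=lambda:(np.array(bot.read_position())-HOLE)@AX+L
print(bot.move_linear(HOLE+AX*(.006-L),.03,until_force=3),d(),bot.read_ft_force())
bot.wait(.2);f0=np.array(bot.read_ft_force())
hit=bot.move_linear(HOLE+AX*(.030-L),.012,until_force=2)
print(hit,d(),np.array(bot.read_ft_force())-f0,(np.array(bot.read_ft_force())-f0)@AX,bot.read_clock())
snap("w5")
E
```

```text
False 0.00608290048819371 [ 0.54814959  0.29841307 -1.2435537 ]
True 0.024985428309679397 [-0.32795972  1.10745569  2.28886538] -2.1899219632655766 14.4917
```

Run:
```python
from h import *
g=lambda:cv2.cvtColor(bot.camera("scene"),cv2.COLOR_RGB2GRAY)[225:310,300:415].astype(float)
d=lambda:(np.array(bot.read_position())-HOLE)@AX+L
f0=np.array([.548,.298,-1.2436]);i0=g()
for k in range(1,11):
    h=bot.move_linear(HOLE+AX*(.0245+.001*k-L),.01,until_force=6)
    df=np.array(bot.read_ft_force())-f0; i1=g(); c=abs(i1-i0).mean()
    print(k,h,d().round(4),df.round(2),(df@AX).round(2),c.round(1))
    if c>8 or df@AX<-11: break
bot.wait(1); cv2.imwrite("pics/s2.png",bot.camera("scene")[:,:,::-1]); print(abs(g()-i0).mean())
```

```text
1 False 0.0255 [-1.94 -0.08  3.95] -4.38 1.8
2 False 0.0265 [-1.17  0.56  4.9 ] -4.85 1.9
3 False 0.0275 [-2.48 -0.2   4.18] -4.85 2.3
4 False 0.0285 [-2.75  0.57  4.93] -5.66 2.2
5 False 0.0295 [-2.76  1.24  5.87] -6.51 2.4
6 False 0.0305 [-1.12  0.29  6.79] -6.45 2.4
7 False 0.0314 [-1.7   0.84  6.87] -6.83 2.4
8 False 0.0324 [-2.1   0.35  7.32] -7.4 2.8
9 False 0.0337 [ 0.1  -0.04 -0.43] 0.43 4.3
10 False 0.0346 [-2.61 -0.55  2.05] -3.05 5.3
5.418823529411765
```

Run:
```python
from h import *
bot.move_linear(HOLE-AX*(L+.05),.15); bot.move_linear([.42,-.05,.30],.3)
q=down(np.pi/2-.06); bot.move_pose([.3788,-.367,.31],q)
bot.move_linear([.3788,-.367,.215],.15); bot.wait(.2)
im,T=snap("w6"); cv2.imwrite("pics/w6c.png",cv2.resize(im[140:300,240:430,::-1],None,fx=3,fy=3,interpolation=3))
he=bot.calibration("wrist")["hand_eye"];print(proj("wrist",[0,0,L],he),bot.read_position(),bot.read_clock())
a=bot.camera("scene")[140:330,170:430,::-1];cv2.imwrite("pics/s3.png",cv2.resize(a,None,fx=2.5,fy=2.5,interpolation=3))
```

```text
[331.81040955 243.79712676] [ 0.37918716 -0.36747946  0.21592856] 22.3417
```

View pics/w6c.png

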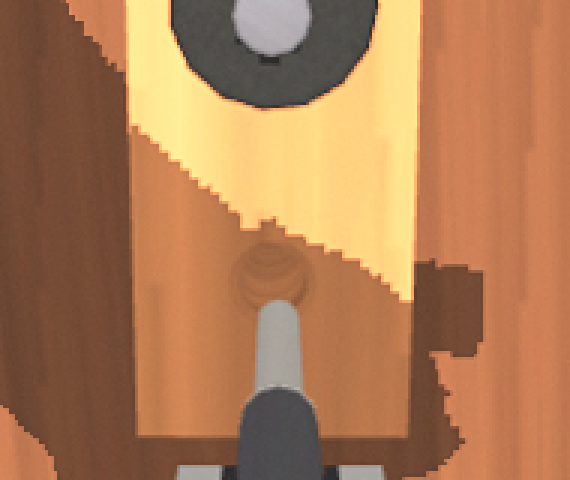

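View pics/s3.png

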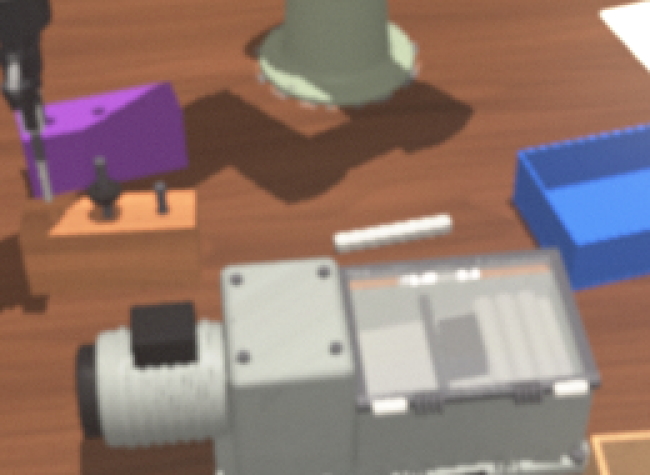

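The scene view fits an open guard, since the bench shows through the raised pane. The punch tip is at about (333,243) and the stand hole at about (330.7,232). I'll insert it using the measured offset.

Run:
```python
from h import *
T=np.load("pics/w6.npy"); he=bot.calibration("wrist")["hand_eye"]
h=onz("wrist",(330.7,232),.09,T); Tt=T@np.linalg.inv(he)
t=(Tt@np.append(onz("wrist",(333,243.3),L,he),1))[:3]
s=(h-t)[:2]; print(h.round(4),t.round(4),s.round(4))
p=np.array(bot.read_position()); p[:2]+=np.clip(s,-.003,.003)
bot.move_linear(p,.05)
p[2]=.165; print(bot.move_linear(p,.06,until_force=8),bot.read_position(),bot.read_ft_force())
```

```text
[ 0.3787 -0.3667  0.09  ] [ 0.3801 -0.3674  0.1145] [-0.0014  0.0007]
False [ 0.37784087 -0.36686309  0.16533489] [ 0.41961363  0.20962458 -1.54954282]
```

Run:
```python
from h import *
p=np.array(bot.read_position()); p[:2]-=[-.0007,0]
for z in(.113,):
    print(bot.move_linear([.3787,-.3668,z],.06,until_force=10),bot.read_position(),bot.read_ft_force())
bot.set_gripper(.5); bot.wait(.2)
bot.move_linear([.3787,-.3668,.26],.2)
bot.move_pose([.45,-.02,.33],down(np.pi/2+PSI)); bot.set_gripper(.85)
bot.move_pose([.63,.02,.27],down(np.pi/2-.05)); bot.wait(.2)
snap("w7"); print(bot.read_clock(),bot.read_position())
for t in("offcut","dowel1","guard_edge"): print(t,[(d["bbox"],round(d["confidence"],2)) for d in bot.search_frame("wrist",t)][:3])
```

```text
False [ 0.37892541 -0.36707929  0.11332461] [ 0.67277628  0.00671184 -1.0876151 ]
28.95 [0.62958173 0.01954493 0.27156945]
offcut []
dowel1 []
guard_edge [([209.0, 19.1, 282.5, 350.0], 0.59)]
```

View pics/w7.png

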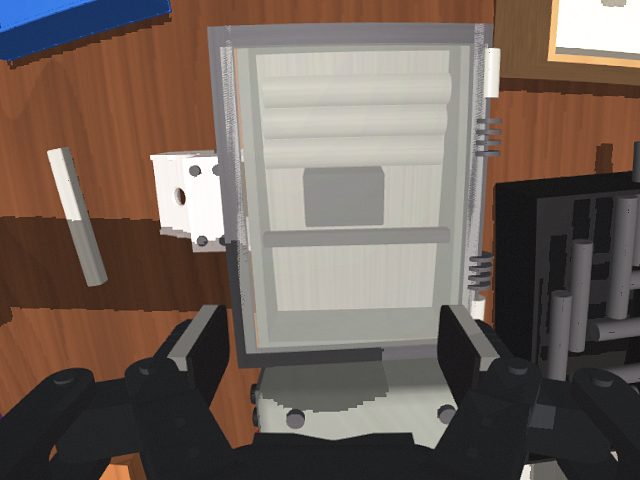

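The wrist view shows the guard's frame still over the chute at (209,28)-(240,366). I need to measure its height to find the guard's angle.

Run:
```python
from h import *
T=np.load("pics/w7.npy")
for z in(.124,.14,.16,.18):
    a,b,c,d=[onz("wrist",p,z,T) for p in((209,28),(240,366),(497,24),(468,350))]
    print(z,a.round(4),b.round(4),np.linalg.norm(a-b).round(4),c.round(4),np.linalg.norm(a-c).round(4))
# near corners seen by scene now vs start
i0=cv2.imread("pics/scene0.png");i1=bot.camera("scene")[:,:,::-1];i2=cv2.imread("pics/s2.png")
cv2.imwrite("pics/cmp.png",np.vstack([np.hstack([cv2.resize(i[215:325,280:430],None,fx=2.6,fy=2.6,interpolation=3) for i in pr]) for pr in((i0,i2),(i1,i2))]))
print(onz("wrist",(344,198),.105,T))
q=bot.calibration("scene")
M=[.6385,.036,0]
for th in(0,.2,.5,1.8):
    P=np.array(M)+RM.apply([.086-.18*np.cos(th),0,.124+.18*np.sin(th)]);print(th,proj("scene",P,ext("scene")),proj("wrist",P,T))
```

```text
0.124 [0.559 0.151 0.124] [ 0.554  -0.0866  0.124 ] 0.2377 [0.7404 0.1453 0.124 ] 0.1815
0.14 [0.5632 0.1475 0.14  ] [ 0.5584 -0.077   0.14  ] 0.2245 [0.7345 0.1421 0.14  ] 0.1714
0.16 [0.5683 0.143  0.16  ] [ 0.5639 -0.0649  0.16  ] 0.208 [0.727 0.138 0.16 ] 0.1588
0.18 [0.5735 0.1385 0.18  ] [ 0.5694 -0.0529  0.18  ] 0.1915 [0.7196 0.1339 0.18  ] 0.1462
[0.63915873 0.03513878 0.105     ]
0 [349.4181067 243.8273786] [205.56368242 197.69244027]
0.2 [350.30389199 234.55667116] [194.61402202 207.68285438]
0.5 [352.31373708 224.4044602 ] [200.04402855 228.13817363]
1.8 [367.04822597 256.13945992] [747.72460728 311.66264615]
```

View pics/cmp.png

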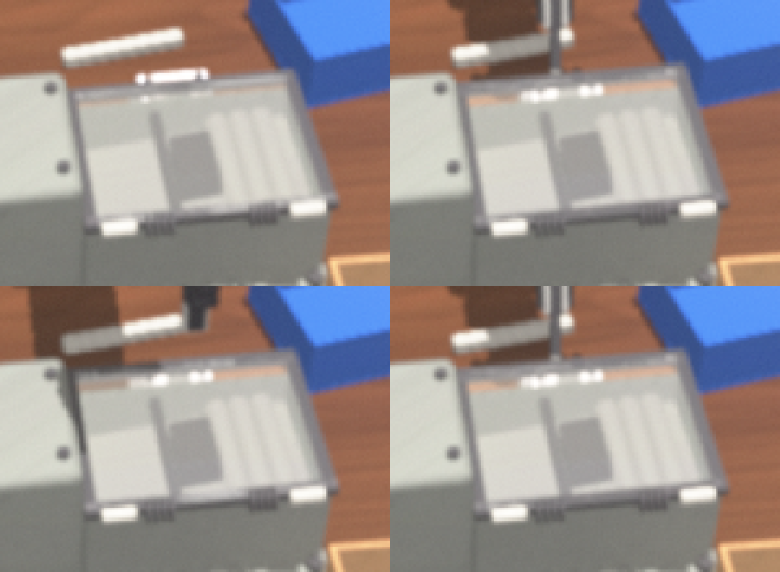

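The guard lifted about 0.05 rad and stopped there. I'll get the machine's x from the gate and dowels in w7, read the guard box again, and check IK for nudging the edge up from below.

Run:
```python
from h import *
T=np.load("pics/w7.npy")
W=lambda u,v,z:onz("wrist",(u,v),z,T)
for s,a,b,z in(("gate",(264,237),(450,234),.109),("dowel3",(263,88),(450,85),.103),("dowel1",(264,152),(444,152),.095),("offcut",(304,170),(384,168),.108),("offcut lo",(304,226),(384,225),.106),("box top",(198,152),(198,250),.106)):
    a,b=W(*a,z),W(*b,z);print(s,a.round(4),b.round(4),np.linalg.norm(a-b).round(4),((a+b)/2).round(4))
print([(d["bbox"],round(d["confidence"],2)) for d in bot.search_frame("scene","guard_edge")])
bot.camera("side");print([(d["bbox"],round(d["confidence"],2)) for d in bot.search_frame("side","guard_edge")])
for t in(45,60,70,80,90):
    q=(R.from_euler('z',-.05)*R.from_euler('y',-np.radians(t))*R.from_euler('z',np.pi)*R.from_euler('x',np.pi)).as_quat()[[3,0,1,2]]
    for p in([.565,.115,.1],[.49,.115,.135],[.565,.115,.17],[.62,.115,.25]):
        k=bot.solve_ik(p,q);print(t,p,None if k is None else np.round(k,2))
```

```text
gate [0.5796 0.0101 0.109 ] [0.7154 0.0056 0.109 ] 0.1359 [0.6475 0.0079 0.109 ]
dowel3 [0.5871 0.1141 0.103 ] [0.7157 0.1102 0.103 ] 0.1287 [0.6514 0.1121 0.103 ]
dowel1 [0.5828 0.0702 0.095 ] [0.7137 0.0639 0.095 ] 0.131 [0.6483 0.0671 0.095 ]
offcut [0.6119 0.0569 0.108 ] [0.6681 0.0555 0.108 ] 0.0562 [0.64   0.0562 0.108 ]
offcut lo [0.6091 0.0162 0.106 ] [0.6675 0.014  0.106 ] 0.0584 [0.6383 0.0151 0.106 ]
box top [0.5378 0.0736 0.106 ] [0.5285 0.0019 0.106 ] 0.0723 [0.5331 0.0377 0.106 ]
[([309.2, 240.4, 102.2, 66.1], 0.74)]
[([215.1, 204.4, 85.0, 65.6], 0.84)]
45 [0.565, 0.115, 0.1] [ 0.15  0.34 -1.13 -0.67 -0.14  0.14]
45 [0.49, 0.115, 0.135] [ 0.18  0.13 -1.25 -0.58 -0.16  0.17]
45 [0.565, 0.115, 0.17] [ 0.15  0.13 -1.05 -0.39 -0.14  0.14]
45 [0.62, 0.115, 0.25] [ 0.13  0.06 -0.83 -0.1  -0.12  0.13]
60 [0.565, 0.115, 0.1] None
60 [0.49, 0.115, 0.135] None
60 [0.565, 0.115, 0.17] [ 0.17  0.36 -1.29 -1.12 -0.19  0.11]
60 [0.62, 0.115, 0.25] [ 0.15  0.14 -1.09 -0.69 -0.17  0.1 ]
70 [0.565, 0.115, 0.1] None
70 [0.49, 0.115, 0.135] None
70 [0.565, 0.115, 0.17] None
70 [0.62, 0.115, 0.25] [ 0.16  0.32 -1.23 -1.19 -0.2   0.07]
80 [0.565, 0.115, 0.1] None
80 [0.49, 0.115, 0.135] None
80 [0.565, 0.115, 0.17] None
80 [0.62, 0.115, 0.25] None
90 [0.565, 0.115, 0.1] None
90 [0.49, 0.115, 0.135] None
90 [0.565, 0.115, 0.17] None
90 [0.62, 0.115, 0.25] None
```

Run:
```python
from h import *
bot.set_gripper(1.0)
bot.move_linear([.60,.02,.30],.3); bot.move_pose([.46,.037,.22],down(np.pi)); bot.wait(.15)
im,T=snap("w8"); print((T-np.load("pics/w1.npy")).round(4)[:3,3],bot.read_clock())
a=cv2.imread("pics/w1.png",0);b=cv2.imread("pics/w8.png",0)
def m(r0,r1,c0,c1,s=14):
    res=cv2.matchTemplate(cv2.Sobel(b[r0-s:r1+s,c0-s:c1+s],cv2.CV_32F,0,1),cv2.Sobel(a[r0:r1,c0:c1],cv2.CV_32F,0,1),cv2.TM_CCOEFF_NORMED)
    _,v,_,l=cv2.minMaxLoc(res);return round(v,2),l[0]-s,l[1]-s
for n,R_ in(("box",(300,380,285,375)),("hole",(255,300,300,365)),("edgeL",(380,412,215,275)),("edgeR",(385,420,385,450)),("edge",(380,420,215,450)),("base",(300,335,90,130))): print(n,m(*R_))
for c in(230,400,440): print(c,a[375:425:2,c].tolist(),b[375:425:2,c].tolist())
T=np.load("pics/w1.npy")
for th in(0.01,.05,.1,.2):
    for y in(-.05,.07): print(th,y,proj("wrist",np.array([.649,.037,0])+R.from_euler('z',-.05).apply([.086-.18*np.cos(th),y,.124+.18*np.sin(th)]),T).round(1))
```

```text
[ 0.0004 -0.0005 -0.    ] 31.5167
box (0.89, 1, -1)
hole (0.39, 4, -5)
edgeL (0.74, -14, 8)
edgeR (0.63, -14, 8)
edge (0.7, 11, 9)
base (0.98, 1, 0)
230 [109, 110, 111, 110, 109, 108, 63, 66, 67, 71, 141, 138, 136, 133, 142, 206, 216, 201, 196, 230, 229, 229, 228, 228, 228] [110, 109, 109, 110, 108, 106, 106, 107, 107, 109, 71, 71, 71, 67, 134, 136, 137, 133, 132, 132, 136, 138, 134, 223, 229]
400 [111, 111, 113, 110, 111, 111, 111, 112, 75, 68, 66, 62, 140, 135, 134, 136, 138, 137, 165, 151, 175, 229, 226, 226, 227] [111, 112, 110, 112, 113, 112, 112, 111, 111, 108, 109, 111, 67, 70, 69, 67, 113, 137, 132, 136, 136, 131, 139, 128, 129]
440 [113, 114, 112, 111, 114, 113, 111, 112, 94, 67, 67, 63, 133, 136, 131, 135, 136, 182, 192, 130, 129, 222, 229, 229, 228] [114, 113, 113, 113, 111, 111, 110, 109, 109, 110, 109, 111, 77, 70, 70, 68, 106, 136, 130, 132, 136, 134, 134, 130, 127]
0.01 -0.05 [261.1 387.7]
0.01 0.07 [449.  395.2]
0.05 -0.05 [259.3 394.7]
0.05 0.07 [451.8 402.3]
0.1 -0.05 [256.9 404.6]
0.1 0.07 [455.4 412.2]
0.2 -0.05 [251.9 427.9]
0.2 0.07 [462.8 435.6]
```

The guard edge moved down 8 px, so the guard is at about 0.055 rad: released, but hung up on the pawl. I stopped the press at 10.6 mm, and there is still room before the 15 mm stop. I'll press again, a bit deeper, checking the tip by its bounding box.

Run:
```python
from h import *
q=down(np.pi/2-.06)
bot.move_pose([.3787,-.367,.20],q); bot.set_gripper(.4)
print(bot.move_linear([.3787,-.367,.111],.2,until_force=10),bot.read_position())
bot.set_gripper(0,80); bot.move_linear([.3787,-.367,.30],.3)
bot.camera("wrist"); b=bot.search_frame("wrist","punch")[:1]; print(b,bot.read_gripper_width(),bot.read_clock())
s=0
if b and b[0]["confidence"]>.6:
    s=(239.4-b[0]["bbox"][1])/1750
    if abs(s)<.0009: s=0
print("shift",s)
H=HOLE-r.apply([np.clip(s,-.008,.008),0,0])
bot.move_pose([.41,-.02,.28],QP)
bot.move_linear(H-AX*(L+.012),.25); bot.wait(.1)
d=lambda:(np.array(bot.read_position())-H)@AX+L
hit=bot.move_linear(H+AX*(.020-L),.06,until_force=4); print(hit,d(),bot.read_clock())
```

```text
False [ 0.37886984 -0.367289    0.11144545]
[{'bbox': [327.4, 41.7, 15.4, 27.8], 'confidence': 0.63}] 0.12010731182056125 35.4083
shift 0.11297142857142857
True -0.0006758709925416828 37.8667
```

The detector returned the prick punch, so my shift was wrong, and a light 4 N touch on the cover stopped it. I'll back off and redo it using the right box.

Run:
```python
from h import *
bot.move_linear(HOLE-AX*(L+.012),.1); bot.wait(.1)
bot.camera("wrist"); B=[x for x in bot.search_frame("wrist","punch") if x["bbox"][3]>100]; print(B[:1])
s=(239.4-B[0]["bbox"][1])/1750 if B else 0
if abs(s)<.0012: s=0
H=HOLE-r.apply([np.clip(s,-.004,.004),0,0]); print("s",s)
g=lambda:cv2.cvtColor(bot.camera("scene"),cv2.COLOR_RGB2GRAY)[225:310,300:415].astype(float)
d=lambda:(np.array(bot.read_position())-H)@AX+L
if s: bot.move_linear(H-AX*(L+.012),.1)
bot.wait(.1); f0=np.array(bot.read_ft_force())
hit=bot.move_linear(H+AX*(.021-L),.05,until_force=4); print(hit,d(),bot.read_clock())
if not hit:
    i0=g()
    for z in (.026,.029,.031,.033,.0345,.0355,.0363,.037,.0377):
        h=bot.move_linear(H+AX*(z-L),.02,until_force=6)
        df=np.array(bot.read_ft_force())-f0; c=abs(g()-i0).mean()
        print(z,h,d().round(4),(df@AX).round(2),c.round(1))
        if c>7 or df@AX<-12: break
    bot.wait(.4); print(abs(g()-i0).mean(),bot.search_frame("scene","guard_edge")[:1],bot.read_clock())
```

```text
[{'bbox': [310.9, 238.0, 44.2, 179.5], 'confidence': 0.7}]
s 0
False 0.021008672020525573 39.2667
0.026 False 0.026 -0.61 1.2
0.029 False 0.0291 -0.04 1.3
0.031 False 0.031 -0.72 1.3
0.033 False 0.033 -0.43 3.2
0.0345 False 0.0344 -7.63 15.8
21.52531969309463 [{'bbox': [306.0, 218.5, 106.1, 87.4], 'confidence': 0.81}] 41.5167
```

The guard is now swinging open. I'll put the punch back.

Run:
```python
from h import *
bot.move_linear(HOLE-AX*(L+.05),.25); bot.move_linear([.41,-.02,.29],.4)
q=down(np.pi/2-.06); bot.move_pose([.3778,-.367,.235],q); bot.wait(.15)
bot.camera("wrist");print([x["bbox"] for x in bot.search_frame("wrist","punch") if x["bbox"][3]>100][:1])
h=bot.move_linear([.3778,-.367,.165],.12,until_force=8); print(h,bot.read_position(),bot.read_clock())
if not h:
    print(bot.move_linear([.3786,-.367,.113],.1,until_force=12),bot.read_position())
    bot.set_gripper(.45); bot.move_linear([.3786,-.367,.25],.35)
    bot.camera("scene");print(bot.search_frame("scene","guard_edge")[:1],bot.read_clock())
```

```text
[[311.7, 237.9, 43.1, 180.5]]
False [ 0.37810737 -0.36733946  0.16560672] 44.7833
True [ 0.37837454 -0.36686564  0.11233347]
[{'bbox': [312.3, 237.6, 116.6, 68.4], 'confidence': 0.86}] 46.3833
```

Run:
```python
from h import *
q=down(np.pi/2-.055)
bot.move_pose([.46,-.02,.31],q); bot.set_gripper(.8,100)
bot.move_pose([.639,.0357,.22],q); bot.wait(.1)
T=ext("wrist");bot.camera("wrist");B=bot.search_frame("wrist","offcut");print([(b["bbox"],round(b["confidence"],2)) for b in B[:2]])
print("pred top corners",[proj("wrist",[.639+a,.0357+c,.107],T).round(0).tolist() for a in(-.029,.029) for c in(-.02,.02)])
bb=B[0]["bbox"] if B else None
p=[.639,.0357]
if bb and 40<bb[2]<200:
    print("x centre",onz("wrist",(bb[0]+bb[2]/2,bb[1]+bb[3]/2),.106,T))
h=bot.move_linear([*p,.081],.12,until_force=10); print(h,bot.read_position(),bot.read_clock())
if not h or bot.read_position()[2]<.09:
    bot.set_gripper(0,100); print(bot.read_gripper_width(),bot.read_finger_force(),bot.read_ft_force(),bot.read_clock())
```

```text
[([285.1, 194.8, 95.4, 74.5], 0.76), ([0.0, 2.4, 140.5, 62.1], 0.17)]
pred top corners [[288.0, 270.0], [282.0, 208.0], [380.0, 266.0], [379.0, 202.0]]
x centre [0.63954573 0.03862382 0.106     ]
False [0.63970235 0.0356943  0.08186566] 50.4917
0.656544644336918 107.96955943107605 [-1.10005452 -0.52319133  5.76819045] 50.75
```

Run:
```python
from h import *
q=down(np.pi/2-.055)
bot.move_linear([.639,.0357,.11],.06); print(bot.read_gripper_width(),bot.read_ft_force())
bot.move_linear([.639,.0357,.23],.2); print(bot.read_gripper_width(),bot.read_finger_force(),bot.read_ft_force(),bot.read_clock())
bot.move_pose([.395,.29,.20],q)
h=bot.move_linear([.395,.29,.024],.18,until_force=10); print(h,bot.read_position())
bot.set_gripper(.85); bot.wait(.1); bot.move_linear([.395,.29,.2],.3)
bot.wait(.2)
for n in("wrist","scene"):
    T=ext(n);bot.camera(n)
    for t in("offcut","dowel1") + (("guard_edge","punch") if n=="scene" else ()):
        for b in bot.search_frame(n,t)[:4]:
            x,y,w,h_=b["bbox"];print(n,t,np.round(b["bbox"]),round(b["confidence"],2),onz(n,(x+w/2,y+h_/2),.03 if t=="offcut" else .08,T).round(3))
print(bot.read_clock())
```

```text
0.6552501014737312 [ 0.99147407 -0.28224009 -5.85592879]
0.6540620011487872 107.44653582572937 [-0.58034683 -0.34014021 -7.04125903] 52.1333
False [0.39606283 0.29031534 0.02476863]
wrist offcut [295. 181.  85.  62.] 0.97 [0.397 0.294 0.03 ]
wrist offcut [533.   0.  48. 164.] 0.16 [0.555 0.379 0.03 ]
scene offcut [416. 216.  13.  15.] 0.6 [0.395 0.3   0.03 ]
scene dowel1 [313. 267.   2.  13.] 0.45 [ 0.593 -0.057  0.08 ]
scene dowel1 [100. 227.  20.  61.] 0.36 [ 0.455 -0.574  0.08 ]
scene guard_edge [315. 240. 113.  68.] 0.76 [0.618 0.087 0.08 ]
scene guard_edge [197. 237. 231. 110.] 0.75 [ 0.656 -0.069  0.08 ]
scene guard_edge [300. 227.  50.  17.] 0.25 [ 0.459 -0.004  0.08 ]
scene punch [184. 208.  10.  22.] 0.4 [ 0.333 -0.374  0.08 ]
56.325
```

Run:
```python
from h import *
bot.move_pose([.62,.03,.28],down(np.pi/2-.05)); bot.wait(.1)
im,T=snap("w9")
for b in bot.search_frame("wrist","dowel1")[:5]:
    x,y,w,h=b["bbox"];print(np.round(b["bbox"]),round(b["confidence"],2),onz("wrist",(x+w/2,y+h/2),.075,T).round(3),onz("wrist",(x,y+h/2),.075,T).round(3))
M=np.array([.649,.037,0])
for y in range(-110,110,6):
    u=proj("wrist",M+R.from_euler('z',-.05).apply([0,y/1e3,.085+.141*y/1e3]),T).astype(int)
    print(y,u.tolist(),int(im[u[1]-1:u[1]+2,u[0]-8:u[0]+9].mean()) if 0<=u[1]<479 else None)
print(bot.read_clock())
```

```text
[289. 281. 157.  24.] 0.89 [ 0.646 -0.042  0.075] [ 0.579 -0.039  0.075]
[293. 253. 155.  28.] 0.85 [ 0.649 -0.019  0.075] [ 0.583 -0.016  0.075]
[291. 303. 147.  24.] 0.81 [ 0.643 -0.063  0.075] [ 0.578 -0.06   0.075]
-110 [365, 322] 120
-104 [365, 316] 146
-98 [365, 310] 142
-92 [365, 305] 127
-86 [365, 299] 119
-80 [366, 293] 140
-74 [366, 286] 131
-68 [366, 280] 117
-62 [366, 274] 129
-56 [367, 267] 136
-50 [367, 261] 129
-44 [367, 254] 59
-38 [368, 248] 59
-32 [368, 241] 77
-26 [368, 234] 129
-20 [368, 227] 128
-14 [369, 220] 230
-8 [369, 213] 231
-2 [369, 206] 231
4 [369, 198] 231
10 [370, 191] 231
16 [370, 183] 231
22 [370, 176] 231
28 [370, 168] 232
34 [371, 160] 232
40 [371, 152] 232
46 [371, 144] 232
52 [372, 136] 232
58 [372, 128] 233
64 [372, 120] 234
70 [372, 111] 235
76 [373, 103] 235
82 [373, 94] 236
88 [373, 85] 237
94 [374, 76] 239
100 [374, 68] 78
106 [374, 59] 196
57.85
```

All three dowels lie past the gate at machine y of about -55, -77 and -99 mm. The chute uphill is empty and the offcut is in the bin, so I'm handing in.

```bash
python3 -c "
from cell import bot
print(bot.read_ft_force(),bot.close_job(),bot.read_clock())"
```

```text
the job is handed in; nothing more can be done
the job is handed in; nothing more can be done
```

I handed the job in at about 58 s, but I have not seen a verdict: the guard sprang open only on a second, slightly deeper press, and by the last camera checks it stands open, the offcut is in the blue bin, the three dowels lie past the gate and the punch is back in its stand.

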